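Hold a whetstone hard against the fence and deck of a sharpening board

ROBOT

A 6-joint arm with a two-finger parallel gripper is mounted at the origin on the work surface. World frame = base frame: x ahead of the robot, y to its left, z up, the work surface at z = 0. Lengths are in m, angles in rad, forces in N, time in s.
With the tool pointing down it reaches from about 0.3 to 0.775 m from the base axis. Payload 14.6 kg.
Tool frame: the origin (TCP) lies at the very end of the fingers, on their centre line; the grasp point (between the pads) lies 19 mm behind it; x points along the fingers, z is the direction in which the jaws open and shut, and the axes are right-handed (so a half turn about x gives the same grasp; the last joint's range is limited). The gripper opens to 85 mm and grips with 20 to 120 N. Pads are 22 mm wide; open, the fingers measure 114 mm over their backs; the gripper's body (76 mm by 85 mm) begins 54 mm behind the grasp point. The pads swing forward as they close: fully open they stand 13 mm farther back than shut.
Start: joints at [1.083, 0.3, 1.521, -0, 1.321, -0.067], TCP at [0.225, 0.502, 0.231] pointing down, gripper open.
Joint ranges: [-3.03, 3.03], [-0.79, 2.21], [0.23, 2.52], [-1.04, 4.18], [0, 3.07], [-2.55, 2.55]. Speed limits (rad/s): [2.22, 2.22, 2.57, 3.14, 3.14, 3.14].

INTERFACE

Orientations are given as a unit quaternion [w, x, y, z].
In Python, from rig import env gives the robot as it stands.
- The arm moves only by the shell command python3 -m crank 'ROWS' [OPENING] [FORCE]. ROWS is JSON, a list of rows, each an object of numbers: "x", "y", "z": the shift along the tool's x, y, z each as a share of 1000 mm, from -1 to 1; "wx", "wy", "wz": the turn, a rotation vector about the tool's x, y, z each as a share of pi/2 rad, from -1 to 1. A call has 1 to 8 rows; each row is the pose to reach, as a shift and turn from the pose commanded when the call began, along the tool's axes at that moment; what a row does not reach only later rows make up. A row lasts 1/10 s, in which the tool goes at most 50 mm and 8.59 degrees, less where a joint would pass 70% of its speed; a pose out of reach is approached as far as the arm can. A call with a number of a shift or a turn outside -1 to 1 is refused whole. A call with a gripper value outside its range is refused whole. OPENING is the opening, from -1 (shut) to 1 (fully open), set as the call begins (- or left out, the last holds). The fingers move at their own pace and stop on an object; FORCE is the grip in N (left out, the last holds). Time passes only in rows, so rows that repeat a pose let the fingers close. It gives the time, the measured TCP pose, the force and the opening at its end, in the units of the state.
- env.state(): the state, without advancing time (a new reading comes with each control period).
- env.read_camera(name): name is "side" or "top"; returns a dict with "frame" (384x512x3 uint8, blue, green, red), "depth" (384x512 float32, m along the optical axis (not along the pixel's ray), 0 where there is no reading), "fov_y" (degrees; the focal length in pixels is half the picture's height over the tangent of half this angle, whatever the lens; pixels are square), "cx", "cy" (the principal point, pixels), "extrinsics" (4x4, takes a point from camera to world coordinates). Camera axes: x right, y down, z forward; pixel columns grow to the right and rows downward; lengths in m; the calibration is good to about 2 mm. A picture is of the moment at which its call begins.
- env.finish_job(): hands the job in, once; it reports no verdict.
The state is a dict: "time_s": time; "joints": joint angles; "joint_velocities": joint speeds; "effort": joint torques, N m; "tcp_pos": TCP position; "orientation": TCP orientation; "wrist_force": force on the tool from outside, world axes, zero at the start; "torque": the same for the moment, N m; "finger_gap": opening from 0.0 (shut) to 1.0 (fully open).
Only numpy, scipy, OpenCV 4.12 (cv2) and the standard library are available. Lean on these libraries where they do the work, as an engineer would, in place of code of your own. Each camera call takes 0.05 s, during which the arm holds its last target.

TASK

Get the whetstone ready for truing: first fit the blue stop sleeve all the way down over the steel spigot on the sharpening board and let go of it. Then lay the terracotta whetstone flat on the deck with its long side up against the sleeve and a short end square against the fence, and with the gripper press it firmly against fence and deck at once, forward and down. Finish while still holding it pressed like that, and leave the teacup, sauce dish and truing plate where they are.

Things in the scene. Friction and masses are not known exactly. Their poses are not given: they have to be found in the camera images.
- board: sharpening board of pale wood, fixed to the counter (it cannot move), 230 mm (its x) by 220 mm (its y). Its origin is the centre of its underside, on the counter; its x points away from the robot towards the fence, z up. The flat deck on which the stone must lie is 30 mm above the origin. A darker wooden fence, 25 mm thick and 20 mm higher than the deck, runs along the whole far (+x) edge
- fence_face (a point): centre of the fence's upright face that looks back to the robot; 90 mm in +x from the board's origin and 10 mm above the deck; same axes as the board
- spigot_base (a point): foot of the round steel spigot, on the deck: 65 mm in x (so 25 mm in front of the fence face) and 41 mm in y from the board's origin. The spigot stands upright, 12 mm in diameter and 30 mm high with a tapered tip. The stone belongs on its -y side
- sleeve_mid (a point): centre (half-way up) of the loose blue stop sleeve, a rigid plastic tube standing upright on the counter: outer diameter 32 mm, 40 mm high, bore 15 mm right through, about 40 g; slides freely over the spigot. Fully home, this point is 20 mm above spigot_base
- stone_mid (a point): centre (half-way up) of the loose whetstone, a rigid terracotta-coloured block with a grey lower layer, lying flat: 150 mm long (its x), 50 mm wide (its y), 30 mm high, 0.3 to 0.6 kg. In place on the board its centre is 75 mm in front of the fence face, 41 mm from the spigot's axis in the board's -y direction, and 15 mm above the deck; either short end may face the fence
- teacup: blue ceramic cup, 72 mm in diameter, 75 mm high, origin at the centre of its underside; leave alone
- sauce_dish: white ceramic dish, 90 mm in diameter, 22 mm high, origin at the centre of its underside; leave alone
- truing_plate: dark steel plate 75 by 160 by 12 mm (x, y, z) with a black grip bar on top, 34 mm high in all, origin at the centre of its underside; leave alone
- deck: the board's deck: its pose is the same as the board's
- fence: the board's fence: its pose is the same as the board's (origin not on the fence itself)
- stone: the whetstone: origin at the centre of its underside, axes as stone_mid. Pressed down it drags on the deck, so part of a forward push is lost before the fence: about 15 N forward with 10 N down is a firm hold
- sleeve: the stop sleeve: origin at the centre of its lower end
Mind the look-alikes: they are no part of the job. Of the things shaped like the sleeve, the blue one is meant. There is more than one size of the stone; the job needs the larger.

How it is judged:
By the outcome, as a careful person would: the job done as asked, in the order asked, and still so for the second after the job is handed in, while the arm keeps its last pose, push and grip.
It also fails if it takes over 64 s, if anything falls off the work surface, if the arm or the gripper's body presses on something with over 40 N, if the wrist force passes 120 N, or if a joint passes its speed limit or range.

## Working session

There is one attempt and no reset: what is moved stays moved. The work goes in short steps, Python scripts to look and compute and a shell command to move; the robot and the scene stay as the last step left them, time stands still between calls to the robot, and variables do not carry over. Pictures are saved under pics/ and viewed, and the job is handed in when it is done.

```bash
ls; mkdir -p pics; python3 - <<'E'
from rig import env
import cv2, numpy as np
s=env.state(); print(s)
for n in ("top","side"):
    c=env.read_camera(n); cv2.imwrite(f"pics/{n}0.png",c["frame"]); np.savez(f"/tmp/{n}0.npz",**{k:np.asarray(v) for k,v in c.items()})
    print(n,c["fov_y"],c["cx"],c["cy"],np.round(c["extrinsics"],3).tolist())
E
```

```text
pics
{'time_s': 0.0, 'joints': array([ 1.08338258e+00,  3.00475557e-01,  1.52158360e+00, -1.14623282e-05,
        1.32068256e+00, -6.65980749e-02]), 'joint_velocities': array([-0.00115573,  0.00052759,  0.00087078, -0.00045052,  0.0008556 ,
       -0.0012926 ]), 'effort': array([-1.29230502e-03, -5.43488503e+01, -3.61801708e+01, -1.25337269e-04,
        3.95070878e-03, -8.45120923e-06]), 'tcp_pos': array([0.22457397, 0.50181014, 0.2307178 ]), 'orientation': array([ 0.59304868, -0.38474549,  0.59375461,  0.38434312]), 'wrist_force': array([-0.35313569,  0.05726595,  0.0763956 ]), 'torque': array([ 0.00487995,  0.01746047, -0.02025912]), 'finger_gap': 0.9941457228470364}
top 46.516475655702195 250.12441926730781 191.69250660651306 [[-0.011, -0.992, 0.127, 0.369], [-1.0, 0.01, -0.006, 0.009], [0.005, -0.127, -0.992, 1.355], [0.0, 0.0, 0.0, 1.0]]
side 54.82330231793224 256.5891128932387 191.60237028532327 [[0.977, -0.174, 0.123, 0.381], [-0.213, -0.751, 0.625, -0.757], [-0.017, -0.637, -0.771, 0.971], [0.0, 0.0, 0.0, 1.0]]
```

View pics/top0.png

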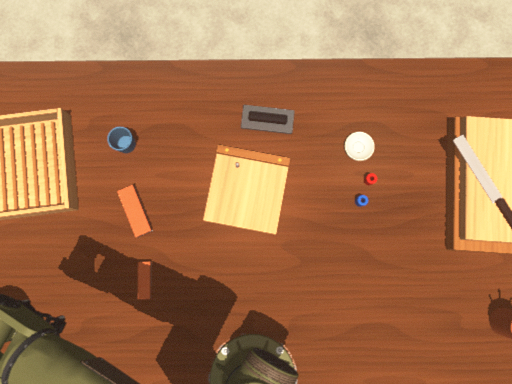

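View pics/side0.png

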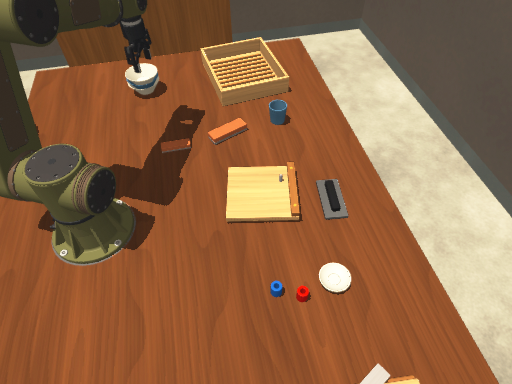

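```bash
cat > h.py <<'E'
import numpy as np, cv2
def load(n):
    return dict(np.load(f"/tmp/{n}.npz"))
def snap(n,tag):
    from rig import env
    c=env.read_camera(n); cv2.imwrite(f"pics/{n}{tag}.png",c["frame"]); np.savez(f"/tmp/{n}{tag}.npz",**{k:np.asarray(v) for k,v in c.items()})
    return c
def f(c): return 192/np.tan(np.radians(float(c["fov_y"]))/2)
def rays(c,uv):
    uv=np.asarray(uv,float).reshape(-1,2)
    d=np.c_[(uv[:,0]-c["cx"])/f(c),(uv[:,1]-c["cy"])/f(c),np.ones(len(uv))]
    E=c["extrinsics"]; return E[:3,3],d@E[:3,:3].T
def plane(c,uv,z):
    o,d=rays(c,uv); return o+d*((z-o[2])/d[:,2])[:,None]
def cloud(c):
    v,u=np.mgrid[:384,:512]; o,d=rays(c,np.c_[u.ravel(),v.ravel()])
    return (o+d*c["depth"].ravel()[:,None]).reshape(384,512,3)
def proj(c,P):
    E=c["extrinsics"]; p=(np.asarray(P).reshape(-1,3)-E[:3,3])@E[:3,:3]
    return p[:,:2]/p[:,2:]*f(c)+[c["cx"],c["cy"]]
def mask(c,lo,hi,box):
    h=cv2.cvtColor(c["frame"],cv2.COLOR_BGR2HSV); m=cv2.inRange(h,lo,hi); k=np.zeros_like(m); x0,y0,x1,y1=box; k[y0:y1,x0:x1]=m[y0:y1,x0:x1]; return k
E
python3 - <<'E'
from h import *
for n,(pts) in {"top0":dict(board=(247,200),fence=(250,154),stone=(134,210),small=(144,280),sleeve=(362,200),red=(371,178),spig=(237,165)),"side0":dict(board=(260,200),fence=(293,190),stone=(228,130),small=(176,146),sleeve=(277,287),spig=(281,178))}.items():
    c=load(n);P=cloud(c);h=cv2.cvtColor(c["frame"],cv2.COLOR_BGR2HSV)
    for k,(u,v) in pts.items(): print(n,k,P[v,u].round(4),h[v,u], c["depth"][v-3:v+4,u-3:u+4].std().round(4))
a=cv2.imread("pics/top0.png");b=cv2.imread("pics/side0.png")
def crop(i,x,y,w,h,s): return cv2.resize(i[y:y+h,x:x+w],None,fx=s,fy=s,interpolation=cv2.INTER_CUBIC)
cv2.imwrite("pics/c1.png",np.hstack([crop(a,195,135,105,105,3.8),crop(b,215,150,105,105,3.8)])[:600,:800])
cv2.imwrite("pics/c2.png",np.hstack([crop(a,100,170,80,80,5),crop(b,190,100,80,80,5)]))
cv2.imwrite("pics/c3.png",np.hstack([crop(a,335,165,50,50,8),crop(b,260,265,50,50,8)]))
E
```

```text
top0 board [0.514  0.0099 0.0303] [ 25 101 255] 0.0027
top0 fence [ 6.494e-01 -5.000e-04  5.010e-02] [ 13 169 235] 0.0024
top0 stone [0.4873 0.3448 0.0343] [ 11 171 250] 0.0025
top0 small [0.2822 0.3145 0.0207] [  9 170 135] 0.0026
top0 sleeve [ 0.5139 -0.3423 -0.0037] [145  69  67] 0.1891
top0 red [ 0.5796 -0.3689  0.0107] [  4 183 114] 0.0135
top0 spig [0.6147 0.0383 0.0596] [ 12  60 194] 0.0126
side0 board [ 0.5345 -0.0291  0.0274] [ 24 113 255] 0.0059
side0 fence [ 0.6443 -0.0288  0.048 ] [ 14 180 229] 0.0058
side0 stone [0.4891 0.3284 0.0311] [ 12 180 250] 0.0066
side0 small [0.2866 0.2959 0.0214] [ 10 182 133] 0.1961
side0 sleeve [ 0.5154 -0.3286  0.0158] [107 204 129] 0.0106
side0 spig [0.6201 0.0317 0.0464] [ 19  36 112] 0.1768
```

View pics/c1.png

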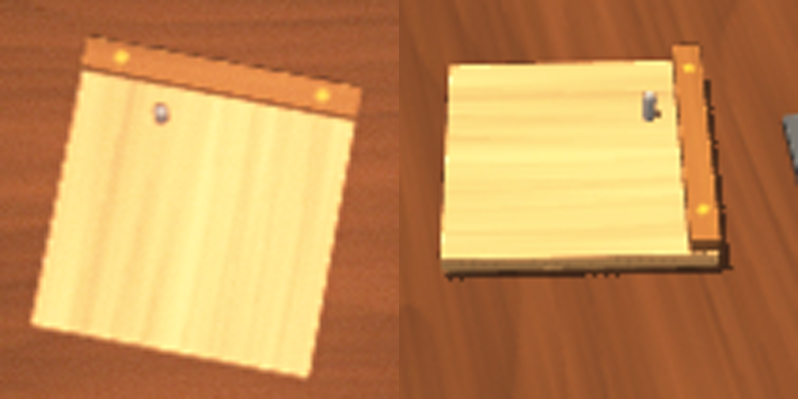

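View pics/c2.png

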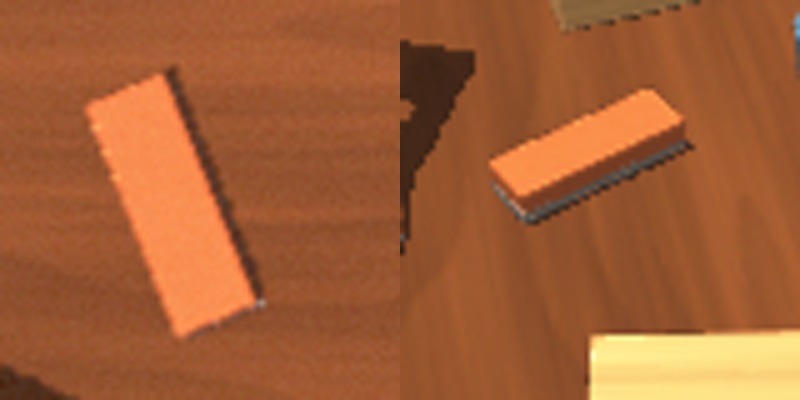

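View pics/c3.png

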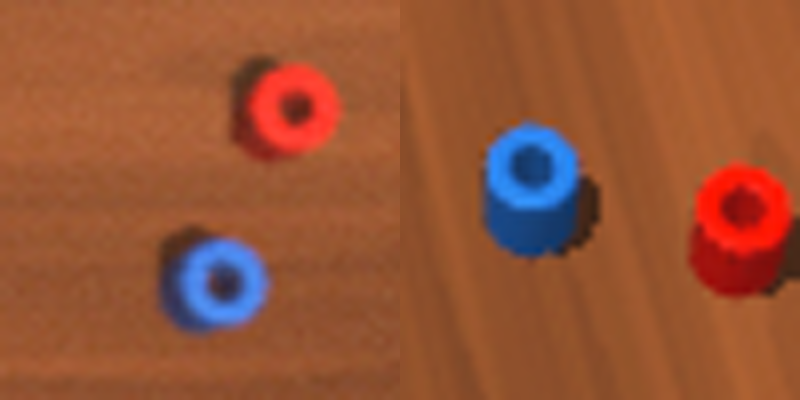

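```bash
cat >> h.py <<'E'
def rect(c,m,z):
    cs,_=cv2.findContours(m,cv2.RETR_EXTERNAL,cv2.CHAIN_APPROX_NONE); k=max(cs,key=cv2.contourArea)
    # area-moment based pixel set -> metric plane
    fm=np.zeros_like(m); cv2.drawContours(fm,[k],-1,255,-1)
    v,u=np.nonzero(fm)
    P=plane(c,np.c_[u,v],z)[:,:2]
    r=cv2.minAreaRect((P*1000).astype(np.float32))
    # weights by ground area are ~uniform; PCA axis
    w=np.ones(len(P)); mu=P.mean(0); e,V=np.linalg.eigh(np.cov((P-mu).T))
    return mu,np.degrees(np.arctan2(V[1,1],V[0,1]))%180,r,len(P)
E
python3 - <<'E'
from h import *
B={"top0":(195,135,300,245),"side0":(215,150,310,235)}
S={"top0":(100,170,180,245),"side0":(195,110,260,150)}
L={"top0":(345,180,369,215),"side0":(262,270,288,302)}
for n in B:
    c=load(n)
    for k,box,lo,hi,z in (("deck",B[n],(18,60,170),(35,160,255),.03),("stone",S[n],(5,120,200),(18,255,255),.03),("sleeve",L[n],(95,120,190),(125,255,255),.04)):
        m=mask(c,lo,hi,box); mu,a,r,N=rect(c,m,z); print(n,k,mu.round(4),"pca",round(a,2),"rect",np.round(r[0],1),np.round(r[1],1),round(r[2],2),N)
    print(proj(c,[[.6,0,.03]]))
E
```

```text
top0 deck [0.5339 0.013 ] pca 79.23 rect [535.1  13.2] [217.8 204.1] 78.61 4930
top0 stone [0.4863 0.3476] pca 22.86 rect [486.8 347.6] [150.   50.5] 22.83 864
top0 sleeve [ 0.5096 -0.3328] pca 125.15 rect [ 510.7 -332.5] [26.7 27.1] 87.59 78
[[249.99777938 171.53340665]]
side0 deck [0.5338 0.005 ] pca 79.43 rect [535.4  10.9] [217.4 204.3] 78.74 3128
side0 stone [0.4853 0.3436] pca 22.83 rect [487.1 344.7] [149.1  50.1] 23.23 333
side0 sleeve [ 0.5104 -0.3352] pca 172.67 rect [ 510.5 -334.6] [26.2 27. ] 76.3 91
[[277.38556051 189.30065711]]
```

```bash
cat >> h.py <<'E'
from scipy.spatial.transform import Rotation as Rn
def rot(q): return Rn.from_quat([q[1],q[2],q[3],q[0]])
def lines(c,m,z,skip=.12):
    # corners from minAreaRect in metric plane, then per-edge line fits on contour (half-pixel grown by subpixel midline)
    cs,_=cv2.findContours(cv2.resize(m,None,fx=4,fy=4,interpolation=cv2.INTER_LINEAR).__gt__(127).astype(np.uint8)*255,cv2.RETR_EXTERNAL,cv2.CHAIN_APPROX_NONE)
    k=max(cs,key=cv2.contourArea)[:,0].astype(float); uv=(k+.5)/4-.5
    P=plane(c,uv,z)[:,:2]; r=cv2.minAreaRect((P*1000).astype(np.float32)); cen=np.array(r[0])/1000; th=np.radians(r[2]); A=np.array([[np.cos(th),np.sin(th)],[-np.sin(th),np.cos(th)]])
    q=(P-cen)@A.T; h=np.array(r[1])/2000; out=[]
    for ax in (0,1):
        for s in (-1,1):
            sel=(abs(q[:,ax]-s*h[ax])<.006)&(abs(q[:,1-ax])<h[1-ax]*(1-skip))
            l=cv2.fitLine(P[sel].astype(np.float32)*1000,cv2.DIST_HUBER,0,.01,.01).ravel()
            out.append(l)
    return out
def isect(a,b): 
    t=np.linalg.solve(np.c_[a[:2],-b[:2]],b[2:]-a[2:]); return (a[2:]+t[0]*a[:2])
def quad(c,m,z):
    l=lines(c,m,z); C=np.array([isect(l[i],l[j]) for i in(0,1) for j in(2,3)])
    ang=[np.degrees(np.arctan2(x[1],x[0]))%180 for x in l]
    return C.mean(0),np.round(ang,2),np.round([np.linalg.norm((C[0]+C[1])/2-(C[2]+C[3])/2),np.linalg.norm((C[0]+C[2])/2-(C[1]+C[3])/2)],1)
E
python3 - <<'E'
from h import *
B={"top0":(195,135,300,245),"side0":(215,150,310,235)}
S={"top0":(100,170,180,245),"side0":(195,110,260,150)}
L={"top0":(345,180,369,215),"side0":(262,270,288,302)}
for n in B:
    c=load(n)
    for k,box,lo,hi,z in (("deck",B[n],(18,60,170),(35,160,255),.03),("stone",S[n],(5,120,200),(18,255,255),.03)):
        m=mask(c,lo,hi,box)
        m=cv2.morphologyEx(m,cv2.MORPH_CLOSE,np.ones((5,5),np.uint8))
        print(n,k,*quad(c,m,z))
    a=np.radians(-11.2); R=np.array([[np.cos(a),-np.sin(a)],[np.sin(a),np.cos(a)]])
    # spigot pixels
    h=cv2.cvtColor(c["frame"],cv2.COLOR_BGR2HSV)
    x0,y0=(230,158) if n[0]=="t" else (272,170)
    print(h[y0:y0+14,x0:x0+16,1])
    for zz in (.03,.06): print("spig pred",proj(c,[*(np.array([.5352,.012])+R@[.0775,.041]),zz]))
s=rot([ 0.59304868, -0.38474549,  0.59375461,  0.38434312]).as_matrix(); print(s.round(3))
E
```

```text
top0 deck [534.989     13.043961] [168.64 168.54  78.82  78.52] [217. 203.]
top0 stone [486.8233  347.74588] [113.61 112.87  22.86  22.88] [149.4  50.1]
[[128 121 121 121 116 116 120 125 122 123 124 133 140 147 160 162]
 [126 120 121 118 115 114 113 117 112 111 116 114 117 119 116 120]
 [123 123 122 116 111 112 115 115 110 113 109 111 114 107 108 106]
 [123 120 122 116 115 117 119 118 115 114 114 108 110 110 105 108]
 [122 120 120 114 117 131 132 125 131 118 111 113 110 110 107 112]
 [121 122 120 117 121 115  69  54  88 123 116 114 112 107 109 110]
 [119 119 113 114 124 112  62  46  73 120 112 109 106 105 108 110]
 [120 117 115 112 115 121  76  60  78 130 117 110 110 107 105 108]
 [120 117 115 109 113 130  97  73 102 133 113 114 110 107 107 108]
 [121 119 117 113 109 122 126 125 124 117 115 108 106 107 109 111]
 [120 116 117 114 113 118 117 120 116 113 114 109 108 103 106 109]
 [121 120 114 116 116 116 115 113 116 110 114 109 106 108 108 108]
 [118 123 115 115 117 112 115 112 112 111 111 110 105 106 112 109]
 [119 115 115 113 112 112 112 115 116 110 113 107 108 107 110 110]]
spig pre
[... 620 characters left out ...]
8 129 148]
 [126 125 125 126 125 126 126  72  41  39  93 130 128 126 125 143]
 [123 123 120 120 120 121 121  71  38  41 115 122 121 121 121 141]
 [119 119 119 121 121 120 120  74  39  36 120 123 120 120 120 122]
 [120 120 120 120 120 120 120  72  38  39 103 143 124 120 120 120]
 [119 119 119 119 119 120 119  75  37  40 113 142 123 119 118 118]
 [122 122 122 123 123 121 122 115  57  85 127 125 120 120 120 120]
 [119 120 119 120 119 119 119 120 122 124 118 117 118 118 118 118]
 [117 116 117 118 118 117 117 117 118 117 116 116 116 116 116 116]]
spig pred [[280.16964575 180.09770423]]
spig pred [[280.46333861 174.12105047]]
[[-0.001 -0.913  0.409]
 [-0.001  0.409  0.913]
 [-1.     0.    -0.001]]
```

```bash
cat >> h.py <<'E'
def go(p,jaw=None,bx=0.0):
    """print shares from measured pose to TCP p (mm world), jaw angle deg (tool x straight down)"""
    from rig import env
    s=env.state(); R=rot(s["orientation"]); M=R.as_matrix()
    d=M.T@(np.asarray(p)/1000-s["tcp_pos"])
    if jaw is None: jaw=np.degrees(np.arctan2(M[1,2],M[0,2]))
    a=np.radians(jaw); z=np.array([np.cos(a),np.sin(a),0]); x=np.array([0,0,-1.]); T=np.c_[x,np.cross(z,x),z]
    w=(R.inv()*Rn.from_matrix(T)).as_rotvec()/(np.pi/2)
    print("t",round(s["time_s"],2),"tcp",(s["tcp_pos"]*1000).round(1),"gap",round(s["finger_gap"],3),"F",np.round(s["wrist_force"],1)); print("xyz",d.round(4),"w",w.round(4),"rows>=",max(np.linalg.norm(d)/.05,np.degrees(np.linalg.norm(w)*np.pi/2)/8.59).round(1))
E
python3 - <<'E'
from h import *
print(plane(load("top0"),[[362.56,199.8]],.04),"red",plane(load("top0"),[[371.4,178]],.04))
c=load("side0"); 
print("side", plane(c,[[260+(532.5+.5)/8-.5,265+(167+.5)/8-.5]],.04))
go([510.5,-333.5,120],78.7)
E
```

```text
[[ 0.50983135 -0.3326634   0.04      ]] red [[ 0.57494592 -0.36190343  0.04      ]]
side [[ 0.64180127 -0.36418329  0.04      ]]
t 0.1 tcp [224.6 501.8 230.8] gap 1.001 F [ 0.3 -0.4  0.3]
xyz [ 0.1114 -0.6022 -0.6455] w [-1.424e-01 -7.000e-04 -1.000e-04] rows>= 17.8
```

```bash
python3 -m crank '[{"x":0.11,"y":-0.602,"z":-0.646,"wx":-0.142},{"x":0.11,"y":-0.602,"z":-0.646,"wx":-0.142},{"x":0.11,"y":-0.602,"z":-0.646,"wx":-0.142},{"x":0.11,"y":-0.602,"z":-0.646,"wx":-0.142},{"x":0.11,"y":-0.602,"z":-0.646,"wx":-0.142},{"x":0.11,"y":-0.602,"z":-0.646,"wx":-0.142},{"x":0.11,"y":-0.602,"z":-0.646,"wx":-0.142},{"x":0.11,"y":-0.602,"z":-0.646,"wx":-0.142}]' 0.6 30
python3 -c "
from h import *
go([510.5,-333.5,120],78.7)"
```

```text
t 0.1 tcp [224.6 501.8 230.8] gap 1.001 F [ 0.3 -0.4  0.3]
xyz [ 0.1114 -0.6022 -0.6455] w [-1.424e-01 -7.000e-04 -1.000e-04] rows>= 17.8validation failed for argument at $[0]...
```

```bash
python3 -m crank '[{"x":0.11,"y":-0.602,"z":-0.646,"wx":-0.142,"wy":0,"wz":0},{"x":0.11,"y":-0.602,"z":-0.646,"wx":-0.142,"wy":0,"wz":0},{"x":0.11,"y":-0.602,"z":-0.646,"wx":-0.142,"wy":0,"wz":0},{"x":0.11,"y":-0.602,"z":-0.646,"wx":-0.142,"wy":0,"wz":0},{"x":0.11,"y":-0.602,"z":-0.646,"wx":-0.142,"wy":0,"wz":0},{"x":0.11,"y":-0.602,"z":-0.646,"wx":-0.142,"wy":0,"wz":0},{"x":0.11,"y":-0.602,"z":-0.646,"wx":-0.142,"wy":0,"wz":0},{"x":0.11,"y":-0.602,"z":-0.646,"wx":-0.142,"wy":0,"wz":0}]' 0.6 30
python3 -c "
from h import *
go([510.5,-333.5,120],78.7)"
```

```text
time_s: 0.9
tcp_pos: [0.3531, 0.1246, 0.1817]
orientation: [0.547, -0.448, 0.547, 0.448]
wrist_force: [1.2, 0.1, 0.3]
finger_gap: 0.799
t 0.9 tcp [353.1 124.6 181.7] gap 0.799 F [1.2 0.1 0.3]
xyz [ 0.0617 -0.2442 -0.4183] w [-0.0001  0.0001  0.0002] rows>= 9.8
```

```bash
python3 -m crank '[{"x":0.06,"y":-0.244,"z":-0.418,"wx":0,"wy":0,"wz":0},{"x":0.06,"y":-0.244,"z":-0.418,"wx":0,"wy":0,"wz":0},{"x":0.06,"y":-0.244,"z":-0.418,"wx":0,"wy":0,"wz":0},{"x":0.06,"y":-0.244,"z":-0.418,"wx":0,"wy":0,"wz":0},{"x":0.06,"y":-0.244,"z":-0.418,"wx":0,"wy":0,"wz":0},{"x":0.06,"y":-0.244,"z":-0.418,"wx":0,"wy":0,"wz":0},{"x":0.06,"y":-0.244,"z":-0.418,"wx":0,"wy":0,"wz":0},{"x":0.06,"y":-0.244,"z":-0.418,"wx":0,"wy":0,"wz":0}]'
python3 -c "
from h import *
go([510.5,-333.5,120],78.7)"
```

```text
time_s: 1.7
tcp_pos: [0.482, -0.2511, 0.1321]
orientation: [0.547, -0.448, 0.547, 0.448]
wrist_force: [1.6, 0.3, 0.0]
finger_gap: 0.8
t 1.7 tcp [ 482.  -251.1  132.1] gap 0.8 F [1.6 0.3 0. ]
xyz [ 0.012  -0.0442 -0.0752] w [-0.0006  0.0001 -0.0002] rows>= 1.8
```

```bash
python3 -m crank '[{"x":0.012,"y":-0.044,"z":-0.075,"wx":0,"wy":0,"wz":0},{"x":0.012,"y":-0.044,"z":-0.075,"wx":0,"wy":0,"wz":0},{"x":0.012,"y":-0.044,"z":-0.075,"wx":0,"wy":0,"wz":0},{"x":0.012,"y":-0.044,"z":-0.075,"wx":0,"wy":0,"wz":0}]'
python3 - <<'E'
from h import *
go([510.5,-333.5,10],78.7)
a=snap("top",1)["frame"];b=snap("side",1)["frame"]
cv2.imwrite("pics/c4.png",np.hstack([cv2.resize(a[150:250,310:410],None,fx=4,fy=4),cv2.resize(b[220:320,230:330],None,fx=4,fy=4)]))
E
```

```text
time_s: 2.1
tcp_pos: [0.5098, -0.3312, 0.1197]
orientation: [0.547, -0.447, 0.547, 0.449]
wrist_force: [-0.2, -0.1, 0.3]
finger_gap: 0.798
t 2.1 tcp [ 509.8 -331.2  119.7] gap 0.798 F [-0.2 -0.1  0.3]
xyz [ 0.1097 -0.0013 -0.0022] w [-0.0009  0.0005 -0.001 ] rows>= 2.2
```

View pics/c4.png

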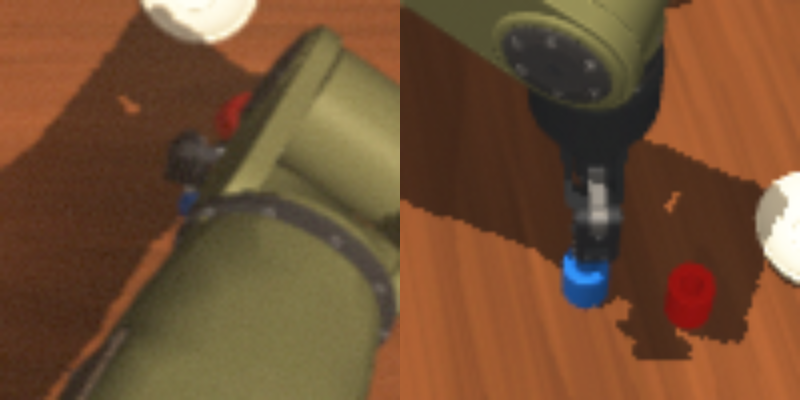

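```bash
python3 -m crank '[{"x":0.04,"y":0,"z":0,"wx":0,"wy":0,"wz":0},{"x":0.07,"y":0,"z":0,"wx":0,"wy":0,"wz":0},{"x":0.09,"y":0,"z":0,"wx":0,"wy":0,"wz":0},{"x":0.109,"y":0,"z":0,"wx":0,"wy":0,"wz":0},{"x":0.109,"y":0,"z":0,"wx":0,"wy":0,"wz":0},{"x":0.109,"y":0,"z":0,"wx":0,"wy":0,"wz":0}]'
python3 - <<'E'
from h import *
go([510.5,-333.5,10],78.7)
E
```

```text
time_s: 2.8
tcp_pos: [0.5106, -0.3306, 0.0126]
orientation: [0.547, -0.449, 0.547, 0.448]
wrist_force: [0.2, 0.7, 1.1]
finger_gap: 0.802
t 2.8 tcp [ 510.6 -330.6   12.6] gap 0.802 F [0.2 0.7 1.1]
xyz [ 0.0026 -0.0004 -0.0028] w [ 0.0002 -0.0002  0.0003] rows>= 0.1
```

```bash
python3 -m crank '[{"x":0.002,"y":0,"z":-0.003,"wx":0,"wy":0,"wz":0},{"x":0.002,"y":0,"z":-0.003,"wx":0,"wy":0,"wz":0},{"x":0.002,"y":0,"z":-0.003,"wx":0,"wy":0,"wz":0}]'
python3 -m crank '[{"x":0,"y":0,"z":0,"wx":0,"wy":0,"wz":0},{"x":0,"y":0,"z":0,"wx":0,"wy":0,"wz":0},{"x":0,"y":0,"z":0,"wx":0,"wy":0,"wz":0},{"x":0,"y":0,"z":0,"wx":0,"wy":0,"wz":0},{"x":0,"y":0,"z":0,"wx":0,"wy":0,"wz":0},{"x":0,"y":0,"z":0,"wx":0,"wy":0,"wz":0},{"x":0,"y":0,"z":0,"wx":0,"wy":0,"wz":0},{"x":0,"y":0,"z":0,"wx":0,"wy":0,"wz":0}]' -1 30
python3 - <<'E'
from h import *
go([510.5,-333.5,10],78.7)
E
```

```text
time_s: 3.1
tcp_pos: [0.5099, -0.3343, 0.0103]
orientation: [0.547, -0.448, 0.547, 0.448]
wrist_force: [-0.9, 0.1, 0.6]
finger_gap: 0.8
time_s: 3.9
tcp_pos: [0.5098, -0.3342, 0.0099]
orientation: [0.547, -0.448, 0.547, 0.448]
wrist_force: [-1.2, 0.6, 4.3]
finger_gap: 0.374
t 3.9 tcp [ 509.8 -334.2    9.9] gap 0.374 F [-1.2  0.6  4.3]
xyz [-0.0001 -0.0005  0.0008] w [-0.0003 -0.0001  0.0002] rows>= 0.0
```

```bash
python3 -m crank '[{"x":-0.03,"y":0,"z":0,"wx":0,"wy":0,"wz":0},{"x":-0.08,"y":0,"z":0,"wx":0,"wy":0,"wz":0},{"x":-0.12,"y":0,"z":0,"wx":0,"wy":0,"wz":0},{"x":-0.12,"y":0,"z":0,"wx":0,"wy":0,"wz":0}]'
python3 - <<'E'
from h import *
go([619,37.5,110],78.7)
E
```

```text
time_s: 4.3
tcp_pos: [0.5115, -0.3354, 0.1355]
orientation: [0.548, -0.451, 0.546, 0.445]
wrist_force: [0.1, 0.7, -0.9]
finger_gap: 0.373
t 4.3 tcp [ 511.5 -335.4  135.5] gap 0.373 F [ 0.1  0.7 -0.9]
xyz [ 0.0242 -0.0319  0.3869] w [-0.0003 -0.0025  0.0052] rows>= 7.8
```

```bash
python3 -m crank '[{"x":0.0,"y":-0.034,"z":0.386,"wx":0,"wy":0,"wz":0},{"x":0.0,"y":-0.034,"z":0.386,"wx":0,"wy":0,"wz":0},{"x":0.0,"y":-0.034,"z":0.386,"wx":0,"wy":0,"wz":0},{"x":0.0,"y":-0.034,"z":0.386,"wx":0,"wy":0,"wz":0},{"x":0.0,"y":-0.034,"z":0.386,"wx":0,"wy":0,"wz":0},{"x":0.0,"y":-0.034,"z":0.386,"wx":0,"wy":0,"wz":0},{"x":0.0,"y":-0.034,"z":0.386,"wx":0,"wy":0,"wz":0},{"x":0.0,"y":-0.034,"z":0.386,"wx":0,"wy":0,"wz":0}]'
python3 -m crank '[{"x":0.02,"y":0,"z":0,"wx":0,"wy":0,"wz":0},{"x":0.03,"y":0,"z":0,"wx":0,"wy":0,"wz":0},{"x":0.03,"y":0,"z":0,"wx":0,"wy":0,"wz":0},{"x":0.03,"y":0,"z":0,"wx":0,"wy":0,"wz":0},{"x":0.03,"y":0,"z":0,"wx":0,"wy":0,"wz":0}]'
python3 - <<'E'
from h import *
go([619,37.5,100],78.7)
a=snap("top",2)["frame"];b=snap("side",2)["frame"]
cv2.imwrite("pics/c5.png",np.hstack([cv2.resize(a[120:220,200:300],None,fx=4,fy=4),cv2.resize(b[130:200,250:320],None,fx=400/70,fy=400/70,interpolation=cv2.INTER_CUBIC)]))
E
```

```text
time_s: 5.1
tcp_pos: [0.6189, 0.0406, 0.1287]
orientation: [0.546, -0.448, 0.547, 0.449]
wrist_force: [-0.5, -0.3, -0.5]
finger_gap: 0.376
time_s: 5.6
tcp_pos: [0.6192, 0.0369, 0.1004]
orientation: [0.547, -0.448, 0.547, 0.448]
wrist_force: [0.4, 0.1, -0.2]
finger_gap: 0.371
t 5.6 tcp [619.2  36.9 100.4] gap 0.371 F [ 0.4  0.1 -0.2]
xyz [0.0004 0.0003 0.0005] w [-0.0011  0.0001  0.0006] rows>= 0.0
```

View pics/c5.png

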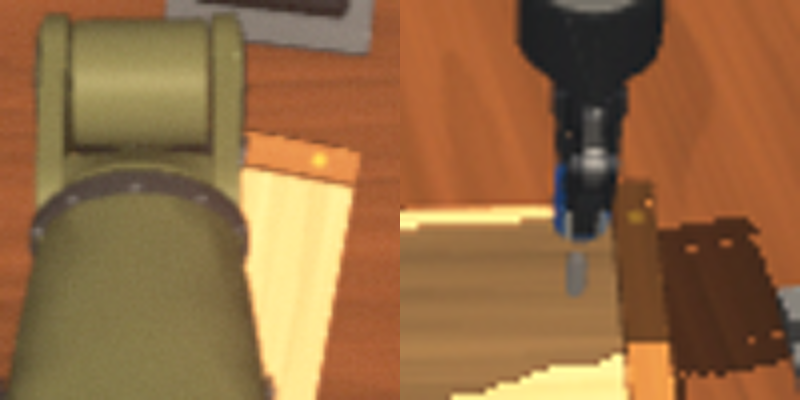

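```bash
python3 - <<'E'
from h import *
c=load("side2"); h=cv2.cvtColor(c["frame"],cv2.COLOR_BGR2HSV)
m=((h[...,0]>95)&(h[...,0]<130)&(h[...,1]>110)).astype(np.uint8); 
for v in range(155,176): 
    u=np.nonzero(m[v,270:295])[0]+270; print(v,u.min() if len(u) else None,u.max() if len(u) else None, end=' | ')
print()
b=(c["frame"].astype(int)); print(h[168:186,276:288,1])
t=np.linspace(0,2*np.pi,200)
for z in (.0904,.1104):
    p=proj(c,np.c_[.6192+.016*np.cos(t),.0369+.016*np.sin(t),z+0*t]); print("pred sleeve",z,p.min(0),p.max(0),proj(c,[.6192,.0369,z]))
for z in (.03,.06): print("pred spig",proj(c,[.6192,.0375,z]))
E
```

```text
155 None None | 156 None None | 157 None None | 158 None None | 159 278 278 | 160 277 278 | 161 277 278 | 162 None None | 163 278 278 | 164 277 278 | 165 277 278 | 166 278 278 | 167 278 278 | 168 277 277 | 169 277 277 | 170 None None | 171 None None | 172 None None | 173 None None | 174 None None | 175 None None | 
[[112 129 100  26  16   7   7   7  18  24   8 142]
 [137 125  97  26  20   0   7   7  21  22  80 146]
 [140  22  87  26  15   7   7  28  24  12 128 149]
 [141 133  75  60  31  66  62  73  87 128 140 151]
 [142 140 136 133  99  93  91 131 138 141 143 146]
 [139 139 139 139 135 137 135 138 138 142 141 146]
 [140 139 139 107  54  71 115 138 140 139 140 148]
 [141 141 140  80  42  41  91 136 141 139 141 147]
 [140 140 139  53  37  40  70 136 139 139 140 141]
 [138 139 139  46  36  35  87 136 138 139 138 144]
 [141 140 141  48  36  36  95 138 140 139 138 140]
 [140 138 138  50  36  36  93 137 138 139 138 138]
 [141 141 144  50  36  38 112 140 141 141 140 138]
 [142 140 141  94  44  89 134 140 140 140 141 139]
 [142 141 143 138 134 140 139 140 140 141 141 141]
 [140 140 140 141 139 141 140 140 140 140 140 140]
 [139 140 140 139 139 141 140 140 139 139 142 143]
 [141 141 143 142 142 142 142 143 143 142 143 142]]
pred sleeve 0.0904 [275.87329522 164.32690777] [285.72549999 171.51043683] [[280.79685672 167.88810662]]
pred sleeve 0.1104 [276.01975089 160.04389006] [285.99990106 167.24737252] [[281.0072102  163.61459615]]
pred spig [[280.14824939 180.02477721]]
pred spig [[280.44148908 174.04777365]]
```

```bash
python3 - <<'E'
from h import *
c=load("side2"); b=c["frame"].astype(int)
for v in range(157,174): print(v,' '.join('%3d/%3d'%(b[v,u,2],b[v,u,0]) for u in range(274,290)))
E
```

```text
157 168/ 50 167/ 51 164/ 50 105/ 43  46/ 38  35/ 37  78/ 78  74/ 73 122/111 145/130 147/131 107/ 99  77/ 75  73/ 71 123/ 49 170/ 51
158 168/ 51 167/ 50 166/ 49 104/ 62  46/ 59  48/ 50  85/ 82  86/ 83 152/136 179/157 179/159 150/135  91/ 87  83/ 81 119/ 65 165/ 52
159 167/ 51 167/ 49 167/ 49  82/ 99  33/ 97  46/ 56  67/ 66  68/ 68 111/102 134/120 134/121 122/111  71/ 69  63/ 64 129/ 54 162/ 50
160 167/ 51 171/ 52 170/ 50  62/114  29/ 85  32/ 39  43/ 44  43/ 44  74/ 68  81/ 74  82/ 74  71/ 65  44/ 44  40/ 41 127/ 47 158/ 49
161 168/ 50 170/ 51 172/ 52  60/112  30/ 67  30/ 36  31/ 33  33/ 33  54/ 51  60/ 57  61/ 57  47/ 46  34/ 35  32/ 32 155/ 47 133/ 42
162 170/ 52 168/ 52 172/ 52  61/100  38/ 67  31/ 35  31/ 33  30/ 32  43/ 43  47/ 45  47/ 45  34/ 35  31/ 32  48/ 33 114/ 39 114/ 38
163 173/ 53 167/ 50 170/ 51  58/ 98  29/ 74  28/ 36  31/ 33  30/ 32  35/ 36  34/ 35  36/ 35  31/ 33  30/ 32  51/ 33 107/ 37 112/ 38
164 173/ 51 168/ 49 138/ 59  47/ 99  27/ 91  32/ 44  31/ 32  36/ 38  37/ 38  36/ 38  39/ 41  36/ 37  31/ 33  65/ 34 109/ 37 112/ 38
165 173/ 52 168/ 51 133/ 59  46/101  31/ 80 
[... 443 characters left out ...]
  96/106  90/ 90  88/ 39 111/ 38 112/ 36
169 157/ 71 156/ 71 153/ 71  53/104  64/103 119/107  51/ 47  34/ 34  35/ 36  35/ 36  74/ 68  97/106 118/ 81  89/ 38 111/ 37 111/ 36
170 153/ 70 152/ 69 151/ 68  92/ 84  68/103 119/107  50/ 47  35/ 36  37/ 38  33/ 36  75/ 68 103/ 98 143/ 71 101/ 42 112/ 39 111/ 36
171 148/ 68 149/ 66 147/ 66 142/ 68 115/ 81 127/ 97  64/ 73  52/ 70  53/ 70  52/ 73 105/ 69 141/ 70 148/ 67 101/ 41 110/ 39 110/ 36
172 150/ 68 149/ 67 151/ 67 151/ 68 148/ 69 149/ 71 118/ 72 115/ 73 115/ 74 142/ 69 148/ 68 152/ 68 152/ 67 119/ 51 111/ 38 111/ 37
173 148/ 68 151/ 68 150/ 68 150/ 68 150/ 68 150/ 68 147/ 69 147/ 68 145/ 68 148/ 68 148/ 68 149/ 66 148/ 66 119/ 51 114/ 40 111/ 37
```

```bash
python3 -m crank '[{"x":0.01,"y":0.0007,"z":0.0012,"wx":0,"wy":0,"wz":0},{"x":0.02,"y":0.0007,"z":0.0012,"wx":0,"wy":0,"wz":0},{"x":0.025,"y":0.0007,"z":0.0012,"wx":0,"wy":0,"wz":0},{"x":0.025,"y":0.0007,"z":0.0012,"wx":0,"wy":0,"wz":0},{"x":0.025,"y":0.0007,"z":0.0012,"wx":0,"wy":0,"wz":0}]'
python3 - <<'E'
from h import *
go([618.7,38.2,75],78.7)
b=snap("side",3)["frame"].astype(int)
for v in range(166,184): print(v,' '.join('%3d/%3d'%(b[v,u,2],b[v,u,0]) for u in range(274,288)))
E
```

```text
time_s: 6.2
tcp_pos: [0.6185, 0.039, 0.0745]
orientation: [0.547, -0.448, 0.547, 0.448]
wrist_force: [0.3, 0.3, 0.1]
finger_gap: 0.374
t 6.2 tcp [618.5  39.   74.5] gap 0.374 F [0.3 0.3 0.1]
xyz [-0.0005 -0.0004 -0.0008] w [-0.0003 -0.     -0.0001] rows>= 0.0
166 251/117 251/117 192/118  63/124  32/ 50  35/ 38  37/ 39  44/ 44  69/ 63  69/ 63  63/ 59  38/ 39  35/ 37  75/ 36
167 255/145 201/ 86  96/ 93  39/ 83  33/ 42  34/ 35  32/ 33  43/ 41  58/ 53  61/ 56  55/ 51  35/ 35  32/ 32  76/ 34
168 191/ 83 161/ 72  72/ 89  28/ 87  30/ 39  32/ 33  31/ 33  34/ 36  39/ 39  40/ 40  35/ 36  32/ 33  33/ 32  83/ 32
169 157/ 70 156/ 71  73/ 90  27/103  27/ 43  32/ 33  32/ 33  31/ 34  31/ 33  31/ 32  33/ 34  32/ 33  59/ 39  83/ 31
170 153/ 70 151/ 68  71/ 88  27/106  36/ 49  33/ 34  36/ 38  45/ 47  44/ 46  45/ 47  41/ 43  31/ 32  59/ 41  92/ 39
171 148/ 68 148/ 67  68/ 89  28/107  65/ 67  35/ 35  37/ 38  38/ 39  37/ 38  38/ 38  34/ 36  31/ 33 110/ 54  96/ 40
172 149/ 68 150/ 67  71/ 92  27/106  87/ 84  57/ 54  37/ 37  32/ 34  35/ 35  32/ 34  90/ 80  37/ 83 144/ 69 119/ 51
173 148/ 68 151/ 68  71/ 92 
[... 547 characters left out ...]
/ 61
178 156/ 69 155/ 69 155/ 69 155/ 69 154/ 69 112/ 90 113/ 97 113/ 98 125/ 79 152/ 70 154/ 70 154/ 69 153/ 70 151/ 68
179 152/ 69 153/ 70 152/ 69 153/ 69 152/ 69 113/ 91 114/ 97 114/ 98 123/ 78 150/ 70 152/ 69 154/ 69 152/ 69 152/ 69
180 155/ 69 155/ 69 155/ 69 155/ 68 157/ 69 114/ 91 113/ 98 114/ 97 137/ 76 153/ 70 155/ 70 155/ 68 156/ 70 156/ 71
181 150/ 68 151/ 68 151/ 67 151/ 68 152/ 68 130/ 82 115/ 95 130/ 85 149/ 71 153/ 71 153/ 69 153/ 69 154/ 70 154/ 69
182 155/ 69 155/ 69 155/ 69 155/ 69 155/ 68 153/ 70 152/ 72 155/ 71 156/ 71 156/ 71 156/ 70 157/ 71 156/ 70 157/ 72
183 157/ 70 157/ 70 157/ 71 157/ 70 157/ 71 157/ 70 157/ 71 157/ 71 157/ 70 157/ 71 157/ 70 157/ 71 157/ 71 157/ 71
```

```bash
python3 -m crank '[{"x":0.003,"y":-0.0003,"z":-0.0005,"wx":0,"wy":0,"wz":0},{"x":0.006,"y":-0.0003,"z":-0.0005,"wx":0,"wy":0,"wz":0},{"x":0.009,"y":-0.0003,"z":-0.0005,"wx":0,"wy":0,"wz":0},{"x":0.009,"y":-0.0003,"z":-0.0005,"wx":0,"wy":0,"wz":0}]'
python3 - <<'E'
from h import *
go([618.7,38.2,66],78.7)
E
```

```text
time_s: 6.65
tcp_pos: [0.6184, 0.0385, 0.065]
orientation: [0.547, -0.448, 0.547, 0.448]
wrist_force: [-0.3, 0.1, 0.0]
finger_gap: 0.374
t 6.65 tcp [618.4  38.5  65. ] gap 0.374 F [-0.3  0.1  0. ]
xyz [-0.001  -0.0004 -0.0002] w [-0.0004 -0.0001 -0.0005] rows>= 0.0
```

```bash
python3 -m crank '[{"x":0.003,"y":0,"z":0,"wx":0,"wy":0,"wz":0},{"x":0.006,"y":0,"z":0,"wx":0,"wy":0,"wz":0},{"x":0.008,"y":0,"z":0,"wx":0,"wy":0,"wz":0},{"x":0.008,"y":0,"z":0,"wx":0,"wy":0,"wz":0}]'
```

```text
time_s: 7.05
tcp_pos: [0.6185, 0.0385, 0.0572]
orientation: [0.547, -0.448, 0.547, 0.448]
wrist_force: [-0.7, 0.4, -0.8]
finger_gap: 0.373
```

```bash
python3 -m crank '[{"x":0.004,"y":0,"z":0,"wx":0,"wy":0,"wz":0},{"x":0.008,"y":0,"z":0,"wx":0,"wy":0,"wz":0},{"x":0.012,"y":0,"z":0,"wx":0,"wy":0,"wz":0},{"x":0.015,"y":0,"z":0,"wx":0,"wy":0,"wz":0},{"x":0.015,"y":0,"z":0,"wx":0,"wy":0,"wz":0}]'
```

```text
time_s: 7.55
tcp_pos: [0.6184, 0.0385, 0.042]
orientation: [0.547, -0.448, 0.547, 0.448]
wrist_force: [-0.7, 0.2, 0.2]
finger_gap: 0.377
```

```bash
python3 -m crank '[{"x":0.001,"y":0,"z":0,"wx":0,"wy":0,"wz":0},{"x":0.002,"y":0,"z":0,"wx":0,"wy":0,"wz":0},{"x":0.003,"y":0,"z":0,"wx":0,"wy":0,"wz":0},{"x":0.003,"y":0,"z":0,"wx":0,"wy":0,"wz":0}]'
```

```text
time_s: 7.95
tcp_pos: [0.6188, 0.0385, 0.04]
orientation: [0.547, -0.448, 0.547, 0.448]
wrist_force: [-0.6, -0.6, 1.8]
finger_gap: 0.372
```

```bash
python3 -m crank '[{"x":0.001,"y":0,"z":0,"wx":0,"wy":0,"wz":0},{"x":0.002,"y":0,"z":0,"wx":0,"wy":0,"wz":0},{"x":0.002,"y":0,"z":0,"wx":0,"wy":0,"wz":0}]'
```

```text
time_s: 8.25
tcp_pos: [0.619, 0.0385, 0.0398]
orientation: [0.547, -0.449, 0.547, 0.448]
wrist_force: [-10.9, 0.4, 22.6]
finger_gap: 0.377
```

```bash
python3 -m crank '[{"x":-0.003,"y":0,"z":0,"wx":0,"wy":0,"wz":0},{"x":-0.003,"y":0,"z":0,"wx":0,"wy":0,"wz":0},{"x":-0.003,"y":0,"z":0,"wx":0,"wy":0,"wz":0},{"x":-0.003,"y":0,"z":0,"wx":0,"wy":0,"wz":0},{"x":-0.003,"y":0,"z":0,"wx":0,"wy":0,"wz":0}]' 0.2
python3 -m crank '[{"x":-0.02,"y":0,"z":0,"wx":0,"wy":0,"wz":0},{"x":-0.05,"y":0,"z":0,"wx":0,"wy":0,"wz":0},{"x":-0.09,"y":0,"z":0,"wx":0,"wy":0,"wz":0},{"x":-0.13,"y":0,"z":0,"wx":0,"wy":0,"wz":0}]' 0.9
python3 -c "
from h import *
go([486.6,346,150],112.8)
go([486.6,346,150],22.8)"
```

```text
time_s: 8.75
tcp_pos: [0.6185, 0.0384, 0.0403]
orientation: [0.547, -0.448, 0.547, 0.448]
wrist_force: [0.9, 0.2, 0.2]
finger_gap: 0.598
time_s: 9.15
tcp_pos: [0.6183, 0.0385, 0.1717]
orientation: [0.547, -0.448, 0.547, 0.448]
wrist_force: [0.4, -0.1, -0.1]
finger_gap: 0.956
t 9.15 tcp [618.3  38.5 171.7] gap 0.956 F [ 0.4 -0.1 -0.1]
xyz [0.0218 0.1896 0.2757] w [-3.793e-01  1.000e-04 -6.000e-04] rows>= 6.7
t 9.15 tcp [618.3  38.5 171.7] gap 0.956 F [ 0.4 -0.1 -0.1]
xyz [0.0218 0.1896 0.2757] w [ 6.207e-01 -4.000e-04 -5.000e-04] rows>= 6.7
```

```bash
python3 -m crank '[{"x":0.02,"y":0.189,"z":0.275,"wx":-0.379,"wy":0,"wz":0},{"x":0.02,"y":0.189,"z":0.275,"wx":-0.379,"wy":0,"wz":0},{"x":0.02,"y":0.189,"z":0.275,"wx":-0.379,"wy":0,"wz":0},{"x":0.02,"y":0.189,"z":0.275,"wx":-0.379,"wy":0,"wz":0},{"x":0.02,"y":0.189,"z":0.275,"wx":-0.379,"wy":0,"wz":0},{"x":0.02,"y":0.189,"z":0.275,"wx":-0.379,"wy":0,"wz":0},{"x":0.02,"y":0.189,"z":0.275,"wx":-0.379,"wy":0,"wz":0},{"x":0.02,"y":0.189,"z":0.275,"wx":-0.379,"wy":0,"wz":0}]' 0.9
python3 - <<'E'
from h import *
go([486.6,346,150],112.85)
a=snap("top",4)["frame"];b=snap("side",4)["frame"]
cv2.imwrite("pics/c6.png",np.hstack([cv2.resize(a[130:200,200:270],(400,400),interpolation=cv2.INTER_CUBIC),cv2.resize(b[140:210,245:315],(400,400),interpolation=cv2.INTER_CUBIC)]))
cv2.imwrite("pics/c7.png",np.hstack([cv2.resize(a[150:270,80:200],(400,400)),cv2.resize(b[60:180,170:290],(400,400))]))
E
```

```text
time_s: 9.95
tcp_pos: [0.4852, 0.3487, 0.1501]
orientation: [0.39, -0.59, 0.39, 0.59]
wrist_force: [0.9, -0.2, -1.1]
finger_gap: 0.948
t 9.95 tcp [485.2 348.7 150.1] gap 0.948 F [ 0.9 -0.2 -1.1]
xyz [ 0.0001 -0.0002 -0.003 ] w [ 0.0021  0.0002 -0.0004] rows>= 0.1
```

View pics/c6.png

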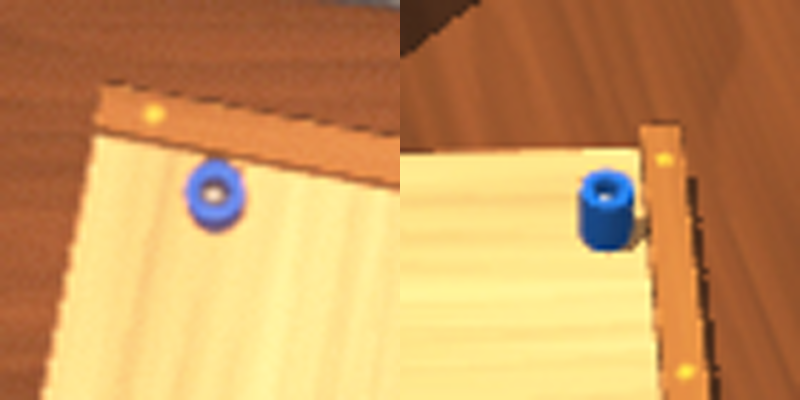

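View pics/c7.png

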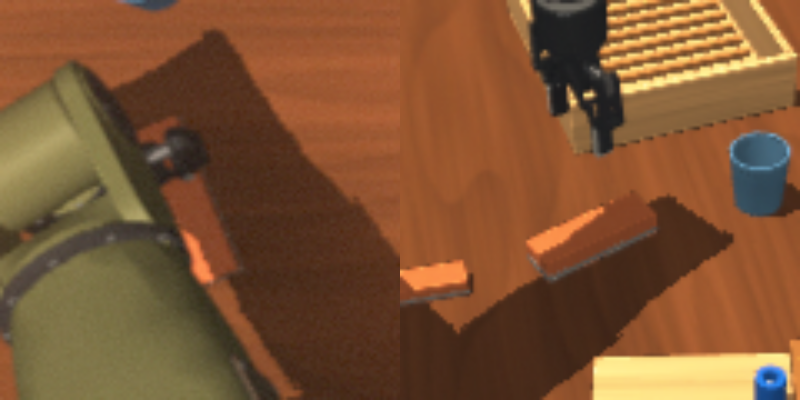

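```bash
python3 -m crank '[{"x":0.04,"y":0,"z":-0.0005,"wx":0,"wy":0,"wz":0},{"x":0.08,"y":0,"z":-0.0005,"wx":0,"wy":0,"wz":0},{"x":0.11,"y":0,"z":-0.0005,"wx":0,"wy":0,"wz":0},{"x":0.13,"y":0,"z":-0.0005,"wx":0,"wy":0,"wz":0},{"x":0.143,"y":0,"z":-0.0005,"wx":0,"wy":0,"wz":0},{"x":0.143,"y":0,"z":-0.0005,"wx":0,"wy":0,"wz":0}]'
python3 -c "
from h import *
go([486.6,346,5],112.85)"
```

```text
time_s: 10.65
tcp_pos: [0.4875, 0.3436, 0.0063]
orientation: [0.391, -0.588, 0.393, 0.589]
wrist_force: [-0.1, -0.8, 0.2]
finger_gap: 0.948
t 10.65 tcp [487.5 343.6   6.3] gap 0.948 F [-0.1 -0.8  0.2]
xyz [ 0.0013 -0.0001  0.0026] w [-0.0015 -0.0003 -0.0015] rows>= 0.1
```

```bash
python3 -m crank '[{"x":0.001,"y":0,"z":0.002,"wx":0,"wy":0,"wz":0},{"x":0.001,"y":0,"z":0.002,"wx":0,"wy":0,"wz":0}]'
python3 -m crank '[{"x":0,"y":0,"z":0,"wx":0,"wy":0,"wz":0},{"x":0,"y":0,"z":0,"wx":0,"wy":0,"wz":0},{"x":0,"y":0,"z":0,"wx":0,"wy":0,"wz":0},{"x":0,"y":0,"z":0,"wx":0,"wy":0,"wz":0},{"x":0,"y":0,"z":0,"wx":0,"wy":0,"wz":0},{"x":0,"y":0,"z":0,"wx":0,"wy":0,"wz":0},{"x":0,"y":0,"z":0,"wx":0,"wy":0,"wz":0},{"x":0,"y":0,"z":0,"wx":0,"wy":0,"wz":0}]' -1 90
python3 -m crank '[{"x":-0.03,"y":0,"z":0,"wx":0,"wy":0,"wz":0},{"x":-0.06,"y":0,"z":0,"wx":0,"wy":0,"wz":0},{"x":-0.1,"y":0,"z":0,"wx":0,"wy":0,"wz":0},{"x":-0.12,"y":0,"z":0,"wx":0,"wy":0,"wz":0},{"x":-0.12,"y":0,"z":0,"wx":0,"wy":0,"wz":0}]'
```

```text
time_s: 10.85
tcp_pos: [0.4873, 0.347, 0.0079]
orientation: [-0.392, 0.589, -0.391, -0.589]
wrist_force: [-0.2, 0.3, 0.5]
finger_gap: 0.951
time_s: 11.65
tcp_pos: [0.4872, 0.347, 0.0078]
orientation: [-0.392, 0.589, -0.391, -0.589]
wrist_force: [-2.1, -0.3, 7.3]
finger_gap: 0.567
time_s: 12.15
tcp_pos: [0.4876, 0.3472, 0.1294]
orientation: [-0.393, 0.59, -0.39, -0.588]
wrist_force: [1.0, -0.1, -5.5]
finger_gap: 0.563
```

```bash
python3 -c "
from h import *
go([548.8,5.6,125],78.67)"
```

```text
t 12.15 tcp [487.6 347.2 129.4] gap 0.563 F [ 1.  -0.1 -5.5]
xyz [ 0.0038  0.0759 -0.3386] w [0.379  0.0013 0.0027] rows>= 6.9
```

```bash
python3 -m crank '[{"x":0,"y":0.076,"z":-0.338,"wx":0.379,"wy":0,"wz":0},{"x":0,"y":0.076,"z":-0.338,"wx":0.379,"wy":0,"wz":0},{"x":0,"y":0.076,"z":-0.338,"wx":0.379,"wy":0,"wz":0},{"x":0,"y":0.076,"z":-0.338,"wx":0.379,"wy":0,"wz":0},{"x":0,"y":0.076,"z":-0.338,"wx":0.379,"wy":0,"wz":0},{"x":0,"y":0.076,"z":-0.338,"wx":0.379,"wy":0,"wz":0},{"x":0,"y":0.076,"z":-0.338,"wx":0.379,"wy":0,"wz":0},{"x":0,"y":0.076,"z":-0.338,"wx":0.379,"wy":0,"wz":0}]'
python3 -m crank '[{"x":0,"y":0,"z":0,"wx":0,"wy":0,"wz":0},{"x":0,"y":0,"z":0,"wx":0,"wy":0,"wz":0},{"x":0,"y":0,"z":0,"wx":0,"wy":0,"wz":0}]'
python3 - <<'E'
from h import *
go([548.8,5.6,60],78.67)
a=snap("top",5)["frame"];b=snap("side",5)["frame"]
cv2.imwrite("pics/c8.png",np.hstack([cv2.resize(a[120:240,190:310],(400,400),interpolation=cv2.INTER_CUBIC),cv2.resize(b[110:240,205:335],(400,400),interpolation=cv2.INTER_CUBIC)]))
E
```

```text
time_s: 12.95
tcp_pos: [0.5473, 0.0008, 0.1246]
orientation: [0.547, -0.446, 0.549, 0.447]
wrist_force: [0.6, 1.3, -4.8]
finger_gap: 0.56
time_s: 13.25
tcp_pos: [0.5472, 0.0066, 0.126]
orientation: [0.546, -0.448, 0.547, 0.449]
wrist_force: [0.9, 0.2, -5.6]
finger_gap: 0.56
t 13.25 tcp [547.2   6.6 126. ] gap 0.56 F [ 0.9  0.2 -5.6]
xyz [ 0.066  -0.0019 -0.0007] w [ 0.001  -0.0001 -0.0007] rows>= 1.3
```

View pics/c8.png

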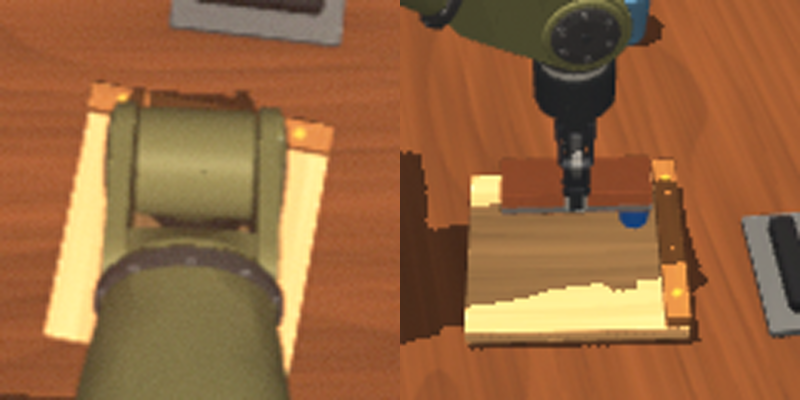

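```bash
python3 -m crank '[{"x":0.03,"y":-0.002,"z":-0.001,"wx":0,"wy":0,"wz":0},{"x":0.055,"y":-0.002,"z":-0.001,"wx":0,"wy":0,"wz":0},{"x":0.07,"y":-0.002,"z":-0.001,"wx":0,"wy":0,"wz":0},{"x":0.08,"y":-0.002,"z":-0.001,"wx":0,"wy":0,"wz":0},{"x":0.08,"y":-0.002,"z":-0.001,"wx":0,"wy":0,"wz":0},{"x":0.08,"y":-0.002,"z":-0.001,"wx":0,"wy":0,"wz":0}]'
python3 - <<'E'
from h import *
go([548.8,5.6,38],78.67)
b=snap("side",6)["frame"]
cv2.imwrite("pics/c9.png",cv2.resize(b[130:230,210:330],(720,600),interpolation=cv2.INTER_CUBIC))
E
```

```text
time_s: 13.95
tcp_pos: [0.5498, 0.0043, 0.0475]
orientation: [0.547, -0.449, 0.547, 0.448]
wrist_force: [0.5, 0.1, -3.9]
finger_gap: 0.567
t 13.95 tcp [549.8   4.3  47.5] gap 0.567 F [ 0.5  0.1 -3.9]
xyz [0.0095 0.0013 0.0011] w [0.0001 0.0001 0.0007] rows>= 0.2
```

View pics/c9.png

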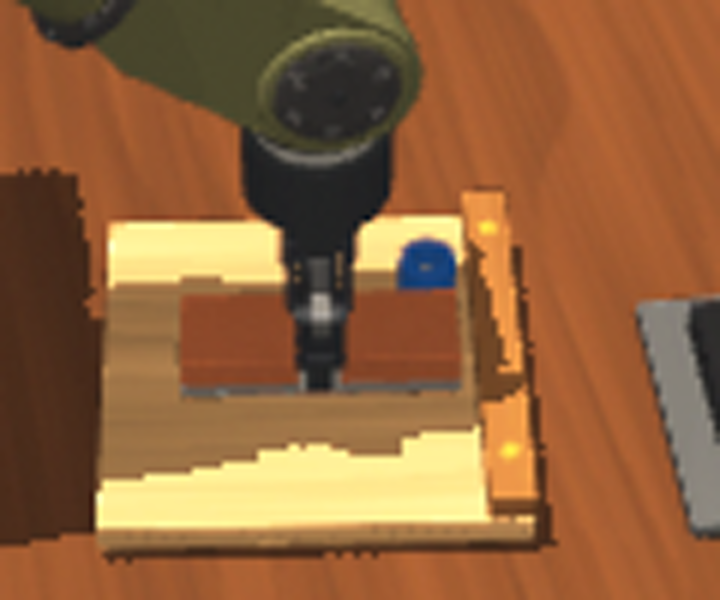

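```bash
python3 -m crank '[{"x":0.003,"y":0,"z":0,"wx":0,"wy":0,"wz":0},{"x":0.006,"y":0,"z":0,"wx":0,"wy":0,"wz":0},{"x":0.009,"y":0,"z":0,"wx":0,"wy":0,"wz":0},{"x":0.009,"y":0,"z":0,"wx":0,"wy":0,"wz":0}]'
```

```text
time_s: 14.4
tcp_pos: [0.5494, 0.0042, 0.0378]
orientation: [0.547, -0.448, 0.547, 0.448]
wrist_force: [-1.1, 0.0, 0.2]
finger_gap: 0.569
```

```bash
python3 -m crank '[{"x":0,"y":0,"z":0.001,"wx":0,"wy":0,"wz":0},{"x":0,"y":0,"z":0.002,"wx":0,"wy":0,"wz":0},{"x":0,"y":0,"z":0.003,"wx":0,"wy":0,"wz":0},{"x":0,"y":0,"z":0.003,"wx":0,"wy":0,"wz":0}]'
python3 -m crank '[{"x":0,"y":0,"z":0.0005,"wx":0,"wy":0,"wz":0},{"x":0,"y":0,"z":0.001,"wx":0,"wy":0,"wz":0},{"x":0,"y":0,"z":0.001,"wx":0,"wy":0,"wz":0}]'
```

```text
time_s: 14.8
tcp_pos: [0.5502, 0.0072, 0.0378]
orientation: [0.547, -0.448, 0.547, 0.448]
wrist_force: [-0.3, -2.1, -0.3]
finger_gap: 0.562
time_s: 15.1
tcp_pos: [0.5503, 0.0081, 0.0378]
orientation: [0.547, -0.448, 0.547, 0.448]
wrist_force: [-1.0, -3.9, 2.2]
finger_gap: 0.568
```

```bash
python3 -m crank '[{"x":0,"y":0,"z":0.0005,"wx":0,"wy":0,"wz":0},{"x":0,"y":0,"z":0.001,"wx":0,"wy":0,"wz":0},{"x":0,"y":0,"z":0.001,"wx":0,"wy":0,"wz":0}]'
python3 -m crank '[{"x":0,"y":0,"z":0.0005,"wx":0,"wy":0,"wz":0},{"x":0,"y":0,"z":0.001,"wx":0,"wy":0,"wz":0},{"x":0,"y":0,"z":0.001,"wx":0,"wy":0,"wz":0}]'
python3 -c "
from h import *
s=go([548.8,5.6,38],78.67)
from rig import env
print(env.state()['torque'])"
```

```text
time_s: 15.4
tcp_pos: [0.5504, 0.0091, 0.0378]
orientation: [0.547, -0.448, 0.547, 0.448]
wrist_force: [-1.4, -5.1, 4.1]
finger_gap: 0.567
time_s: 15.7
tcp_pos: [0.5506, 0.01, 0.0378]
orientation: [0.547, -0.448, 0.547, 0.448]
wrist_force: [-1.2, -4.7, 4.5]
finger_gap: 0.565
t 15.7 tcp [550.6  10.   37.8] gap 0.565 F [-1.2 -4.7  4.5]
xyz [-0.0002  0.0009 -0.0046] w [-0.0001 -0.0001  0.0002] rows>= 0.1
[-0.80210511  0.06758381  0.01014938]
```

```bash
python3 -m crank '[{"x":0,"y":-0.002,"z":0,"wx":0,"wy":0,"wz":0},{"x":0,"y":-0.004,"z":0,"wx":0,"wy":0,"wz":0},{"x":0,"y":-0.006,"z":0,"wx":0,"wy":0,"wz":0},{"x":0,"y":-0.008,"z":0,"wx":0,"wy":0,"wz":0},{"x":0,"y":-0.008,"z":0,"wx":0,"wy":0,"wz":0}]'
python3 -m crank '[{"x":0,"y":-0.001,"z":0,"wx":0,"wy":0,"wz":0},{"x":0,"y":-0.002,"z":0,"wx":0,"wy":0,"wz":0},{"x":0,"y":-0.002,"z":0,"wx":0,"wy":0,"wz":0}]'
python3 -c "
from h import *
s=go([548.8,5.6,38],78.67)
from rig import env
print(env.state()['torque'])"
```

```text
time_s: 16.2
tcp_pos: [0.5579, 0.0091, 0.0378]
orientation: [0.547, -0.448, 0.547, 0.449]
wrist_force: [-6.7, 1.0, 8.7]
finger_gap: 0.563
time_s: 16.5
tcp_pos: [0.5597, 0.0088, 0.0378]
orientation: [0.547, -0.448, 0.547, 0.449]
wrist_force: [-7.2, 1.5, 9.1]
finger_gap: 0.566
t 16.5 tcp [559.7   8.8  37.8] gap 0.566 F [-7.2  1.5  9.1]
xyz [-0.0002  0.0101 -0.0053] w [ 0.0002  0.0003 -0.0011] rows>= 0.2
[0.13186488 1.13595534 0.0184264 ]
```

```bash
python3 -m crank '[{"x":0,"y":-0.0005,"z":0,"wx":0,"wy":0,"wz":0},{"x":0,"y":-0.001,"z":0,"wx":0,"wy":0,"wz":0},{"x":0,"y":-0.001,"z":0,"wx":0,"wy":0,"wz":0}]'
python3 -m crank '[{"x":0,"y":-0.0005,"z":0,"wx":0,"wy":0,"wz":0},{"x":0,"y":-0.001,"z":0,"wx":0,"wy":0,"wz":0},{"x":0,"y":-0.001,"z":0,"wx":0,"wy":0,"wz":0}]'
```

```text
time_s: 16.8
tcp_pos: [0.5606, 0.0086, 0.0378]
orientation: [0.547, -0.448, 0.547, 0.449]
wrist_force: [-8.8, 2.5, 8.7]
finger_gap: 0.565
time_s: 17.1
tcp_pos: [0.5611, 0.0085, 0.0378]
orientation: [0.546, -0.447, 0.547, 0.449]
wrist_force: [-12.5, 2.4, 13.2]
finger_gap: 0.56
```

```bash
python3 -m crank '[{"x":0,"y":0,"z":0.0005,"wx":0,"wy":0,"wz":0},{"x":0,"y":0,"z":0.001,"wx":0,"wy":0,"wz":0},{"x":0,"y":0,"z":0.001,"wx":0,"wy":0,"wz":0}]'
python3 - <<'E'
from h import *
from rig import env
go([560,8.6,38],78.67); print(env.state()['torque'])
a=snap("top",7)["frame"];b=snap("side",7)["frame"]
cv2.imwrite("pics/c10.png",np.hstack([cv2.resize(a[130:220,200:290],(400,400),interpolation=cv2.INTER_CUBIC),cv2.resize(b[150:220,245:315],(400,400),interpolation=cv2.INTER_CUBIC)]))
E
```

```text
time_s: 17.4
tcp_pos: [0.5611, 0.0087, 0.0378]
orientation: [0.546, -0.447, 0.548, 0.449]
wrist_force: [-14.9, -5.6, 14.1]
finger_gap: 0.564
t 17.4 tcp [561.1   8.7  37.8] gap 0.564 F [-14.9  -5.6  14.1]
xyz [-0.0002  0.0011 -0.0003] w [-0.0001 -0.0005 -0.0022] rows>= 0.0
[-0.73659242  2.14345483 -0.23676529]
```

View pics/c10.png

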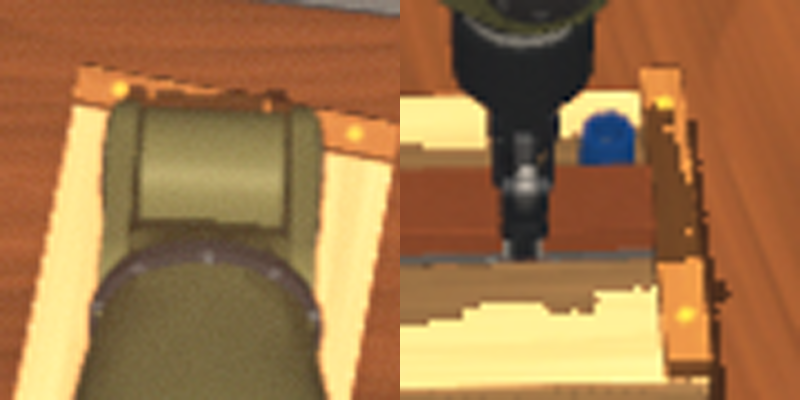

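```bash
python3 - <<'E'
from h import *
for n in ("side4","side7"):
    c=load(n); b=c["frame"].astype(int)
    print(n)
    for v in range(166,180): print(v,' '.join('%3d/%3d'%(b[v,u,2],b[v,u,0]) for u in range(274,289)))
E
```

```text
side4
166 247/110 246/109 246/109 254/139 254/143 254/144 254/146 254/148 254/148 254/150 254/152 254/133 245/111 175/ 58 223/ 65
167 254/137 254/136 254/137 254/139 254/141 254/142 254/141 254/142 254/142 254/143 254/142 254/143 254/141 183/ 65 222/ 64
168 254/140 254/140 254/140 254/140 254/140 254/140 254/140 254/140 255/140 254/140 255/140 255/140 255/143 168/ 61 225/ 66
169 254/140 254/140 254/139 254/139 254/137 246/160 216/186 210/188 242/162 254/139 254/137 254/137 254/138 157/ 57 223/ 65
170 254/137 254/133 254/134 244/161 143/231 102/235  80/238  76/237  98/236 122/234 197/188 253/136 253/131 171/ 68 224/ 68
171 253/134 253/131 238/121 120/232  52/239  38/212  32/173  38/179  43/215  43/239  72/238 191/187 252/135 171/ 67 223/ 66
172 253/133 254/133 240/161  91/237  38/222  25/130  23/117  25/129  27/145  37/202  43/238 120/220 253/143 222/ 89 225/ 68
173 253/134 254/133 163/191  58/238  42/237  25/128  23/113  24/125  25/135  39/214  44/238  52/222 252/142 221/ 89 235/ 72
174 250/122 250/122 129/133  50/233  43/240  36/212 184/212 136/184  51/188  43/236  43/240  32/171 24
[... 1683 characters left out ...]
  23/123  45/117  47/115  27/117  25/121  26/124  25/122 129/ 70 113/ 49 111/ 39
175 141/ 64 142/ 64  90/ 79  33/105  24/118  24/127  29/125  29/125  26/124  26/127  23/121  22/111 137/ 70 117/ 50 104/ 37
176 146/ 66 146/ 66  70/ 85  27/104  23/111  24/114  25/118  25/118  26/120  25/116  23/114  23/108 140/ 71 132/ 58 101/ 37
177 151/ 69 152/ 69  71/ 87  26/104  23/112  23/114  25/117  25/118  25/118  24/116  23/112  23/108 145/ 73 138/ 61  98/ 37
178 133/ 59 134/ 60  74/ 75  37/ 88  34/ 94  36/ 96  51/101  53/102  67/ 85  68/ 83  69/ 81  69/ 77 133/ 57 138/ 54 104/ 36
179 137/ 42 137/ 43 132/ 46 131/ 48 132/ 49 132/ 49 132/ 50 134/ 51 136/ 47 135/ 48 135/ 46 134/ 45 139/ 42 138/ 43 142/ 42
```

```bash
python3 -m crank '[{"x":0,"y":0,"z":0.0005,"wx":0,"wy":0,"wz":0},{"x":0,"y":0,"z":0.001,"wx":0,"wy":0,"wz":0},{"x":0,"y":0,"z":0.001,"wx":0,"wy":0,"wz":0}]'
python3 - <<'E'
from h import *
from rig import env
go([560,8.6,38],78.67); print(env.state()['torque'])
E
```

```text
time_s: 17.8
tcp_pos: [0.5612, 0.0088, 0.0378]
orientation: [0.546, -0.447, 0.548, 0.449]
wrist_force: [-17.2, -11.8, 15.4]
finger_gap: 0.564
t 17.8 tcp [561.2   8.8  37.8] gap 0.564 F [-17.2 -11.8  15.4]
xyz [-0.0002  0.0011 -0.0004] w [-0.0005 -0.0011 -0.0024] rows>= 0.0
[-1.79080886  2.49258085 -0.35340685]
```

```bash
python3 -m crank '[{"x":0,"y":-0.0005,"z":-0.0004,"wx":0,"wy":0,"wz":0},{"x":0,"y":-0.001,"z":-0.0008,"wx":0,"wy":0,"wz":0},{"x":0,"y":-0.0015,"z":-0.0008,"wx":0,"wy":0,"wz":0},{"x":0,"y":-0.0015,"z":-0.0008,"wx":0,"wy":0,"wz":0},{"x":0,"y":-0.0015,"z":-0.0008,"wx":0,"wy":0,"wz":0}]'
python3 - <<'E'
from h import *
from rig import env
go([560,8.6,38],78.67); s=env.state(); print(s['torque'], "board fwd/lat",s['wrist_force'][:2]@np.array([.9805,-.1965]),s['wrist_force'][:2]@np.array([.1965,.9805]))
E
```

```text
time_s: 18.3
tcp_pos: [0.5611, 0.0088, 0.0377]
orientation: [0.545, -0.446, 0.549, 0.45]
wrist_force: [-28.1, -3.4, 23.8]
finger_gap: 0.565
t 18.3 tcp [561.1   8.8  37.7] gap 0.565 F [-28.1  -3.4  23.8]
xyz [-0.0003  0.0011 -0.0004] w [-0.0003 -0.0006 -0.0048] rows>= 0.1
[-0.49230931  4.30110666 -0.43098052] board fwd/lat -26.904266414226257 -8.816170212914045
```

```bash
python3 -m crank '[{"x":-0.0003,"y":0,"z":0,"wx":0,"wy":0,"wz":-0.002},{"x":-0.0006,"y":0,"z":0,"wx":0,"wy":0,"wz":-0.004},{"x":-0.0006,"y":0,"z":0,"wx":0,"wy":0,"wz":-0.004},{"x":-0.0006,"y":0,"z":0,"wx":0,"wy":0,"wz":-0.004}]'
cat >> h.py <<'E'
def rep():
    from rig import env
    go([560,8.6,38],78.67); s=env.state(); F=s['wrist_force'];print(s['torque'].round(2), "board fwd/lat/down",(F[:2]@np.array([.9805,-.1965])).round(1),(F[:2]@np.array([.1965,.9805])).round(1),F[2].round(1))
E
python3 -c "
from h import *
rep()"
```

```text
time_s: 18.7
tcp_pos: [0.5612, 0.0087, 0.0378]
orientation: [0.547, -0.448, 0.548, 0.448]
wrist_force: [-23.8, -3.4, 15.7]
finger_gap: 0.562
t 18.7 tcp [561.2   8.7  37.8] gap 0.562 F [-23.8  -3.4  15.7]
xyz [-0.0002  0.0011 -0.0004] w [-0.0003 -0.0006 -0.0007] rows>= 0.0
[-0.48  3.68 -0.38] board fwd/lat/down -22.6 -8.0 15.7
```

```bash
python3 -m crank '[{"x":-0.0001,"y":-0.0005,"z":0,"wx":0,"wy":0,"wz":-0.001},{"x":-0.0001,"y":-0.0008,"z":0,"wx":0,"wy":0,"wz":-0.002},{"x":-0.0001,"y":-0.0008,"z":0,"wx":0,"wy":0,"wz":-0.002},{"x":-0.0001,"y":-0.0008,"z":0,"wx":0,"wy":0,"wz":-0.002},{"x":-0.0001,"y":-0.0008,"z":0,"wx":0,"wy":0,"wz":-0.002},{"x":-0.0001,"y":-0.0008,"z":0,"wx":0,"wy":0,"wz":-0.002}]'
python3 - <<'E'
from h import *
rep()
b=snap("side",8)["frame"];a=snap("top",8)["frame"]
cv2.imwrite("pics/c11.png",np.hstack([cv2.resize(a[100:240,190:310],(343,400),interpolation=cv2.INTER_CUBIC),cv2.resize(b[135:235,215:325],(440,400),interpolation=cv2.INTER_CUBIC)]))
rep()
E
```

```text
time_s: 19.3
tcp_pos: [0.5612, 0.0088, 0.0378]
orientation: [0.547, -0.448, 0.547, 0.448]
wrist_force: [-29.4, -2.0, 21.0]
finger_gap: 0.565
t 19.3 tcp [561.2   8.8  37.8] gap 0.565 F [-29.4  -2.   21. ]
xyz [-0.0002  0.0012 -0.0004] w [-0.0003 -0.0007  0.    ] rows>= 0.0
[-0.32  4.66 -0.45] board fwd/lat/down -28.5 -7.7 21.0
t 19.4 tcp [561.2   8.8  37.8] gap 0.56 F [-30.3  -3.4  20.2]
xyz [-0.0002  0.0012 -0.0004] w [-0.0003 -0.0007  0.    ] rows>= 0.0
[-0.27  4.67 -0.47] board fwd/lat/down -29.0 -9.2 20.2
```

View pics/c11.png

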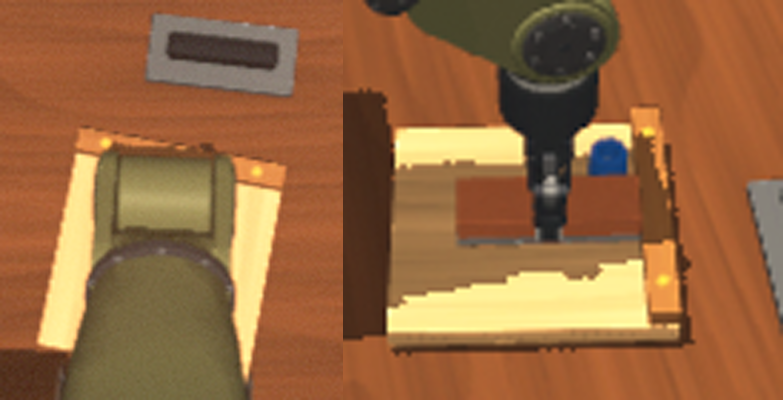

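View pics/side8.png

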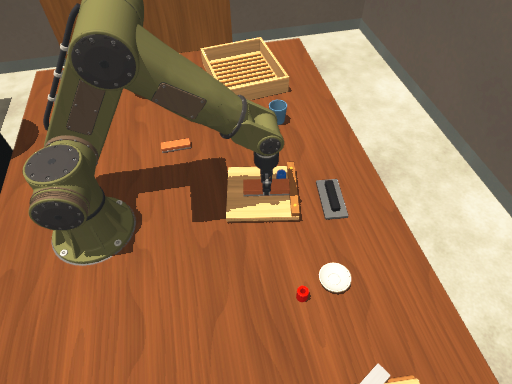

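```bash
python3 -c "
from rig import env
print(env.finish_job())
from h import *
rep()"
```

```text
the job is handed in; nothing more can be done
None
the job is handed in; nothing more can be done
```

I fitted the blue sleeve fully onto the spigot and let go of it. The large whetstone is flat on the deck with its end against the fence and its long side against the sleeve. I handed the job in at about 19.4 s with the gripper still pressing the stone forward and down.

**Sleeve:** it went down to contact at the height expected for fully home, with about 23 N on the deck. After release it stood upright with the spigot tip visible in its bore.

**Press:** the last force reading was about 29 N forward, 20 N down and 9 N sideways towards the sleeve. Taking friction of about 0.5 (estimated while sliding the stone), roughly 15–17 N of that reaches the fence. The gripper was within about 0.1° of level and of square to the board.

**Sleeve contact:** I judged this from the sideways force, the twist at the wrist and the side picture, because the arm blocks the top camera. The picture only shows that any gap is under about 1 mm.

**Disagreements:** the two cameras differed by 2–3 mm in y, so I aligned the sleeve using both cameras and the arm's own position reading. The forward push first tilted the stone by about 0.4°, and I corrected that before handing in.

**Other objects:** the cup, dish, plate, red sleeve and small stone look unmoved in the final side picture. The state could not be read again after hand-in.

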